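Clear the lens barrel and hold the inspection cover at the index

ROBOT

A 6-joint arm with a two-finger parallel gripper is mounted at the origin on the work surface. World frame = base frame: x ahead of the robot, y to its left, z up, the work surface at z = 0. Lengths are in m, angles in rad, forces in N, time in s.
With the tool pointing down it reaches from about 0.35 to 1 m from the base axis. Payload 7.1 kg.
Tool frame: the origin (TCP) lies on the centre line of the jaws, within the pads' length; the fingertips stand 25 mm ahead of it and the grasp point (between the pads) lies 6 mm ahead of it; z points along the fingers, x is the direction in which the jaws open and shut, and the axes are right-handed (so a half turn about z gives the same grasp; the last joint's range is limited). The gripper opens to 85 mm and grips with 20 to 120 N. Pads are 22 mm wide; open, the fingers measure 114 mm over their backs; the gripper's body (76 mm by 85 mm) begins 54 mm behind the grasp point. The pads swing forward as they close: fully open they stand 13 mm farther back than shut.
Start: joints at [-1.306, 0.423, 1.63, -0, 1.089, -0.019], TCP at [0.175, -0.6, 0.256] pointing down, gripper open.
Joint ranges: [-3, 3], [-0.9, 2.11], [0.09, 2.58], [-1.31, 4.45], [0.11, 2.69], [-2.54, 2.54]. Speed limits (rad/s): [2.39, 2.39, 3.01, 3.14, 3.14, 3.14].

INTERFACE

Orientations are given as a rotation vector (axis times angle).
In Python, from workcell import manip gives the robot as it stands.
- The arm moves only by the shell command python3 -m pendant 'ROWS' [FORCE]. ROWS is JSON, a list of rows, each a list of 3 entries, a list of its own where there are three numbers: the shift along the world's x, y, z in mm, then the turn about the world's z in rad, then the opening, from 0 (shut) to 1 (fully open). In form: [[[dx, dy, dz], yaw, fingers], ...]. A call has 1 to 8 rows; each row shifts and turns the commanded pose from where the row before left it; what a row does not reach is not made up. A row lasts 1/10 s, in which the tool goes at most 50 mm and 8.59 degrees, less where a joint would pass 70% of its speed; a pose out of reach is approached as far as the arm can. A call with a gripper value outside its range is refused whole. The fingers move at their own pace and stop on an object; FORCE is the grip in N (left out, the last holds). Time passes only in rows, so rows that do not move let the fingers close. It gives the time, the measured TCP pose, the force and the opening at its end, in the units of the state.
- manip.sense(): the state, without advancing time (a new reading comes with each control period).
- manip.snapshot(name): name is "scene" or "top" or "wrist"; returns a dict with "image" (384x512x3 uint8, red, green, blue), "range_z" (384x512 float32, m along the optical axis (not along the pixel's ray), 0 where there is no reading), "K" (3x3 intrinsics, pixels), "T" (4x4, takes a point from camera to world coordinates). Camera axes: x right, y up, looking along -z (the intrinsics and any distortion apply to the point x, -y, -z); pixel columns grow to the right and rows downward; lengths in m; the calibration is good to about 2 mm. A picture is of the moment at which its call begins.
- manip.sign_off(): hands the job in, once; it reports no verdict.
The state is a dict: "t": time; "joint_pos": joint angles; "dq": joint speeds; "joint_efforts": joint torques, N m; "tool_pos": TCP position; "eef_rot": TCP orientation; "contact_force": force on the tool from outside, world axes, zero at the start; "moment": the same for the moment, N m; "opening": finger opening in m.
Only numpy, scipy, OpenCV 4.12 (cv2) and the standard library are available. Lean on these libraries where they do the work, as an engineer would, in place of code of your own. Each camera call takes 0.05 s, during which the arm holds its last target.

TASK

The lens barrel stands too close to the handle of the stage light's inspection cover: slide it across the bench, without lifting or tipping it, so that its foot stands wholly inside the empty painted ring, and let go of it. Then raise the hinged cover by its handle until it lies at the same angle as the index arm beside it, and finish while still gripping the handle and holding the cover steady there, because it falls shut by itself. Leave the index arm as it is set and do not disturb the other things on the bench.

Things in the scene. Friction and masses are not known exactly. Their poses are not given: they have to be found in the camera images.
- barrel_mid (a point): Lens barrel, loose, upright, about 0.6 kg, 120 mm high: black tube 52 mm in diameter on a round foot 96 mm across with smooth nylon glides, 14 mm high (cone to 22 mm), glass top. The point is on its axis, 60 mm above the bench. Its axis is at first about 50 mm from the handle bar, so take the tube near its top, fingers closing parallel to the bar.
- ring_start: White ring painted on the bench, 129 mm inside and 138 mm outside diameter, in which the barrel stands at first, beside the cover's handle. Flat, no obstacle. Origin at its centre on the bench.
- ring_target: The empty white ring, of the same size, painted on the open bench to the robot's right of the cover; the barrel must go there. Flat, no obstacle. Origin at its centre on the bench.
- housing: Fixed black box, base of a stage light, 260 (x) x 220 (y) x 100 (z) mm, the cover on top. Origin at the centre of its underside; x is parallel to the hinge and the handle bar, -y is the handle side (to the robot's right). On its far (+x) end, 122 mm from the cover's middle, a thin upright quarter-circle frame of 160 mm radius about the hinge, with tick marks.
- flap (a joint): Angle of the hinged inspection cover, rad: 0 lying closed and level, growing as the handle side rises, up to 1.4. It swings freely and falls shut when let go. Grey sheet 180 mm along the hinge, 183 mm across and 4 mm thick, about 0.5 kg with its handle.
- flap_handle (a point): Middle of the cover's handle: round bar 12 mm thick, 120 mm long, parallel to the hinge, on two end rods, 235 mm from the hinge in the cover's plane; 108 mm above the bench when closed. Free gap of 46 mm from bar to cover edge. The bar can turn between the fingers, so a tool pointing down can follow the arc without tilting. Axes turn with the cover: x along the bar, -y outwards.
- flap_hinge (a point): Point on the hinge line of the cover, opposite the middle of the handle, 108 mm above the bench, fixed to the housing; x along the hinge line, away from the robot.
- index (a joint): Angle to which the index arm is set, rad, measured about the same hinge line and from the same zero as the cover: the cover must be brought to this value. The arm is held by friction and must not be moved.
- index_tip (a point): Tip of the index arm: a thin steel blade on the outer side of the quarter-circle frame, 10 mm wide, from the hinge line to 235 mm, with a thicker 18 mm end block. The point is 235 mm from the hinge line, 132 mm further along the housing's +x than the middle of the handle bar; at the right angle the bar and this point are at one height.
- motor: Bystander: loose square black motor 42 x 42 x 40 mm with a short shaft on top, on the open bench near the empty ring. Origin under its centre.
- fan: Bystander: loose black square fan lying flat, 80 x 80 x 25 mm. Origin under its centre.
- heatsink: Bystander: loose finned aluminium heat sink 60 x 60 x 26 mm. Origin under its centre.
- tray: Bystander: loose grey open parts tray 110 x 150 x 45 mm. Origin under its centre.
- screwdriver: Bystander: loose screwdriver, lying on the bench. Origin under its middle.
- wheel: Bystander: loose round filter wheel lying flat, 90 mm in diameter, 14 mm high. Origin under its centre.
There are look-alikes about, which are no part of the job. What is shaped like the part that bears barrel_mid but orange or purple is not meant.

How it is judged:
By the outcome, as a careful person would: the job done as asked, in the order asked, and still so for the second after the job is handed in, while the arm keeps its last pose, push and grip.
It also fails if it takes over 59 s, if anything falls off the work surface, if the arm or the gripper's body presses on something with over 40 N, if the wrist force passes 120 N, or if a joint passes its speed limit or range.

## Working session

There is one attempt and no reset: what is moved stays moved. The work goes in short steps, Python scripts to look and compute and a shell command to move; the robot and the scene stay as the last step left them, time stands still between calls to the robot, and variables do not carry over. Pictures are saved under pics/ and viewed, and the job is handed in when it is done.

```bash
ls; mkdir -p pics
cat > h.py <<'E'
import numpy as np, cv2, pickle
from workcell import manip
def snap(n,f):
    s=manip.snapshot(n); pickle.dump(s,open(f'{f}.pkl','wb')); cv2.imwrite(f'pics/{f}.png',s['image'][:,:,::-1]); return s
def load(f): return pickle.load(open(f'{f}.pkl','rb'))
def ray(s,u,v):
    K=np.array(s['K']);T=np.array(s['T'])
    d=np.array([(u-K[0,2])/K[0,0],-(v-K[1,2])/K[1,1],-1.]); return T[:3,3],T[:3,:3]@d
def atz(s,u,v,z):
    o,d=ray(s,u,v); return o+d*(z-o[2])/d[2]
def atd(s,u,v):
    o,d=ray(s,u,v); return o+d*s['range_z'][int(round(v)),int(round(u))]
def proj(s,p):
    K=np.array(s['K']);T=np.array(s['T']); c=T[:3,:3].T@(np.array(p)-T[:3,3])
    return K[0,0]*c[0]/-c[2]+K[0,2], K[1,1]*-c[1]/-c[2]+K[1,2]
def crop(s,f,u0,v0,u1,v1,k):
    im=s['image'][v0:v1,u0:u1,::-1]; cv2.imwrite(f'pics/{f}.png',cv2.resize(im,None,fx=k,fy=k,interpolation=cv2.INTER_CUBIC))
E
python3 - <<'E'
from h import *
print(manip.sense())
for n in ['scene','top','wrist']:
    s=snap(n,n+'0'); print(n,s['K'],s['T'],[k for k in s])
E
```

```text
pics
{'t': 0.0, 'joint_pos': array([-1.30600377e+00,  4.23827579e-01,  1.63070722e+00, -1.55985638e-05,
        1.08860627e+00, -1.90262657e-02]), 'dq': array([ 0.00103501, -0.00074236,  0.00183903, -0.00096585,  0.00177871,
        0.00134765]), 'joint_efforts': array([ 1.87658902e-04, -5.57379341e+01, -2.81746978e+01, -7.67848906e-05,
        7.46073463e-03, -8.46974864e-07]), 'tool_pos': array([ 0.17488431, -0.5994934 ,  0.25554718]), 'eef_rot': array([-2.51255052e+00,  1.88435017e+00,  1.93046738e-03]), 'contact_force': array([-0.57797868,  0.26306711, -0.22098598]), 'moment': array([ 0.02205175, -0.01605689,  0.01284203]), 'opening': 0.08544439623182581}
scene [[489.29070896   0.         254.57600813]
 [  0.         489.29070896 192.7070783 ]
 [  0.           0.           1.        ]] [[-0.31676446 -0.71994365  0.61752848  1.67576032]
 [ 0.94841974 -0.24910219  0.19608185  0.33830746]
 [ 0.01265981  0.64778796  0.76171549  1.44006577]
 [ 0.          0.          0.          1.        ]] ['image', 'range_z', 'K', 'T']
top [[470.16470774   0.         256.10008905]
 [  0.         470.16470774 195.52264986]
 [  0.           0.           1.        ]] [[-0.02113379  0.98620663 -0.1641641   0.33960508]
 [-0.9997257  -0.01918804  0.01342939  0.01399557]
 [ 0.01009417  0.16440289  0.98634162  1.46332003]
 [ 0.          0.          0.          1.        ]] ['image', 'range_z', 'K', 'T']
wrist [[273.6115963    0.         254.60073365]
 [  0.         273.6115963  194.34558475]
 [  0.           0.           1.        ]] [[ 2.79682846e-01  9.14055110e-01  2.93735870e-01  2.48682137e-01]
 [-9.60092227e-01  2.66478369e-01  8.49246341e-02 -5.78769716e-01]
 [-6.48460029e-04 -3.05765490e-01  9.52106635e-01  3.73294242e-01]
 [ 0.00000000e+00  0.00000000e+00  0.00000000e+00  1.00000000e+00]] ['image', 'range_z', 'K', 'T']
```

View pics/scene0.png

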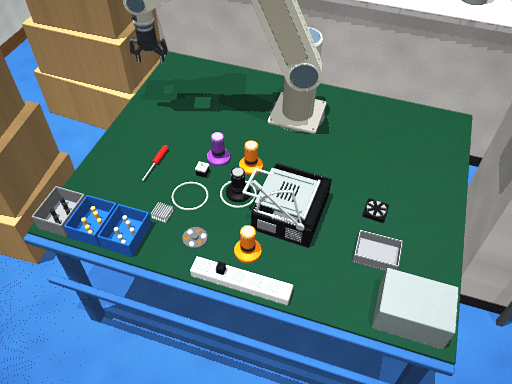

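View pics/top0.png

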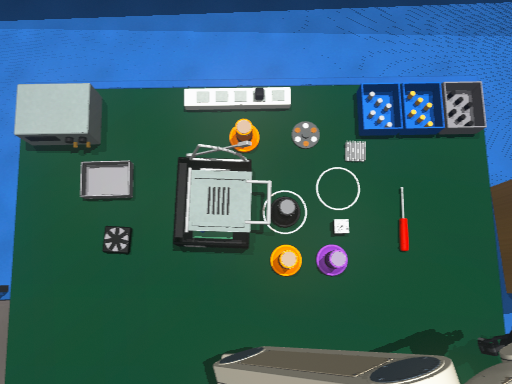

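View pics/wrist0.png

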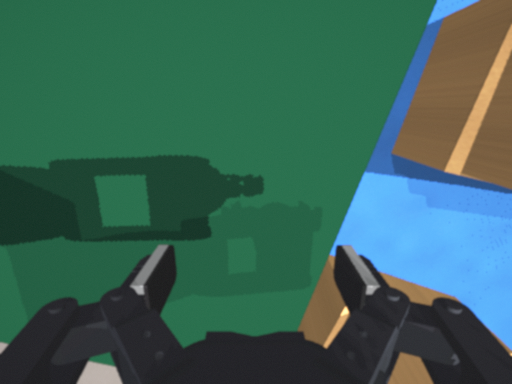

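The top view shows four barrel shapes: black at (286,208) inside the start ring, orange at (286,259) and (244,132), and purple at (333,259). The black one is meant. The empty ring is at (338,188), with the motor at (341,227) beside it.

Run:
```python
from h import *
s=load('top0'); crop(s,'tc',165,120,375,280,3.8)
s=load('scene0'); crop(s,'sc',165,125,345,275,4.4)
```

```text
(no output)
```

View pics/tc.png

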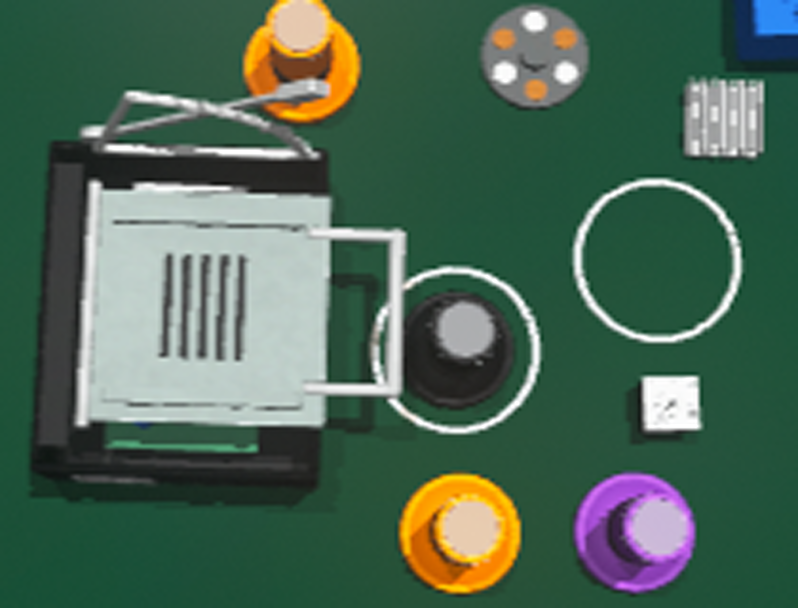

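View pics/sc.png

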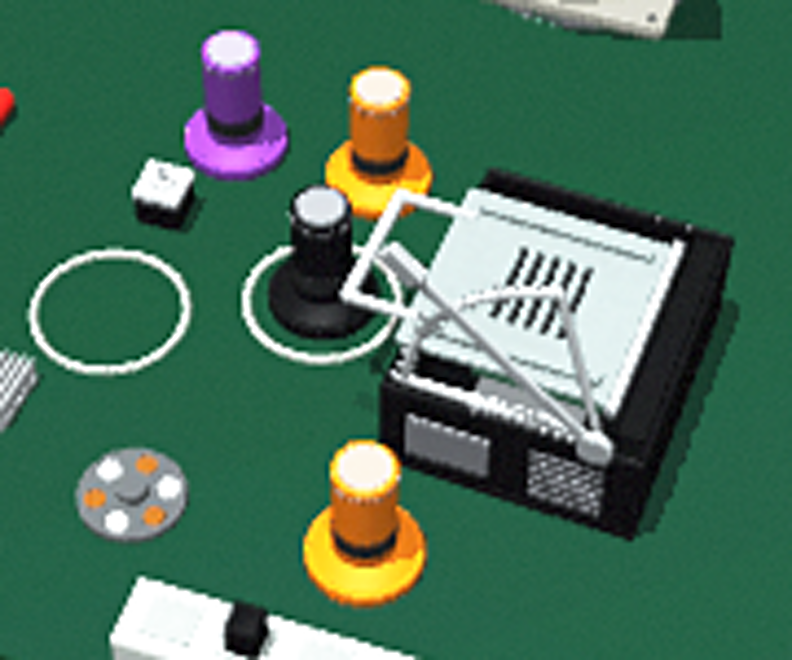

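Run:
```python
from h import *
np.set_printoptions(precision=4,suppress=True)
s=load('top0')
c=lambda x,y:(165+x/3.8-.4,120+y/3.8-.4)
c2=lambda x,y:(165+x/4.4-.4,125+y/4.4-.4)
sc=load('scene0')
# rings: white pixels
for nm,(x,y) in dict(target=(658,260),start=(457,349)).items():
    u0,v0=c(x,y); im=s['image'].astype(int); P=[]
    for v in range(int(v0)-28,int(v0)+29):
        for u in range(int(u0)-28,int(u0)+29):
            if im[v,u].min()>150 and 15<np.hypot(u-u0,v-v0)<26:
                p=atz(s,u,v,0)[:2]; P.append(p)
    P=np.array(P)
    from scipy.optimize import least_squares
    r=least_squares(lambda q:np.hypot(*(P-q[:2]).T)-q[2],[*P.mean(0),.066],loss='soft_l1',f_scale=.003).x
    print(nm,r,len(P))
print('barrel top',atz(s,*c(465,331),.12),atd(s,*c(465,331)), atz(sc,*c2(320,209),.12),atd(sc,*c2(320,209)))
print('barrel foot',atz(s,*c(457,349),.014))
for p in [(400,234),(396,391),(397,312)]:print('bar',atz(s,*c(*p),.112),atd(s,*c(*p)))
for p in [(403,193),(350,296)]:print('bar sc',atz(sc,*c2(*p),.112),atd(sc,*c2(*p)))
for n,p in dict(motor=(670,404),heat=(724,118),wheel=(535,56),or1=(470,530),or2=(300,25),pur=(658,525),hs1=(92,185),hs2=(80,425)).items():print(n,atd(s,*c(*p)))
for p in [(393,254),(420,275),(580,430),(597,447)]:print('idx',c2(*p),atd(sc,*c2(*p)))
for p in [(310,92)]:print('idxtop',c(*p),atd(s,*c(*p)))
```

```text
target [ 0.6025 -0.2644  0.0667] 231
start [ 0.5307 -0.0958  0.0655] 355
barrel top [ 0.5287 -0.0927  0.12  ] [ 0.5286 -0.0926  0.1209] [ 0.5321 -0.0928  0.12  ] [ 0.5331 -0.0925  0.1211]
barrel foot [ 0.5289 -0.0941  0.014 ]
bar [ 0.6063 -0.0456  0.112 ] [ 0.6055 -0.0454  0.116 ]
bar [ 0.4849 -0.0394  0.112 ] [ 0.4848 -0.0394  0.1123]
bar [ 0.5456 -0.0417  0.112 ] [ 0.5446 -0.0415  0.1185]
bar sc [ 0.4848 -0.0354  0.112 ] [ 0.4871 -0.0347  0.1146]
bar sc [ 0.6075 -0.04    0.112 ] [ 0.6063 -0.0404  0.1104]
motor [ 0.4774 -0.2606  0.044 ]
heat [ 0.7171 -0.3218  0.0231]
wheel [ 0.775  -0.1671  0.0176]
or1 [ 0.3787 -0.0914  0.1227]
or2 [0.7728 0.0286 0.1194]
pur [ 0.3796 -0.2326  0.1184]
hs1 [0.65   0.1918 0.1099]
hs2 [0.4641 0.2006 0.109 ]
idx (253.9181818181818, 182.3272727272727) [0.6878 0.0217 0.2715]
idx (260.05454545454546, 187.1) [0.6854 0.042  0.2533]
idx (296.41818181818184, 222.3272727272727) [0.689  0.1743 0.1269]
idx (300.28181818181815, 226.19090909090906) [0.6938 0.1898 0.1181]
idxtop (246.17894736842103, 143.81052631578947) [0.6781 0.0209 0.2627]
```

The black barrel at (0.530, -0.093), top measured at 0.121, agrees with its 120 mm height. The target ring is at (0.602, -0.264) with a radius of 66.7 mm, which agrees with 64.5–69. The bar runs from (0.485, -0.037) to (0.606, -0.043), 121 mm long, with a yaw of about -0.046. I'll move above the barrel.

```bash
python3 -m pendant '[[[22,32,0],0.078,1],[[22,32,0],0.078,1],[[22,32,0],0.078,1],[[22,32,0],0.078,1],[[22,32,0],0.078,1],[[22,32,0],0.078,1],[[22,32,0],0.078,1],[[22,32,0],0.078,1]]' 30
python3 -m pendant '[[[22,31,0],0.078,1],[[22,31,0],0.078,1],[[22,31,0],0.078,1],[[22,31,0],0.078,1],[[22,31,0],0.078,1],[[22,31,0],0.078,1],[[22,31,0],0.078,1],[[25,31,0],0.078,1]]'
python3 - <<'E'
from h import *
s=snap('wrist','w1');snap('scene','s1');print(manip.sense()['tool_pos'])
E
```

```text
t: 0.95
tool_pos: [0.3516, -0.3425, 0.2563]
eef_rot: [-2.972, 1.018, 0.0]
contact_force: [-0.6, -0.7, 0.4]
opening: 0.0853
t: 1.75
tool_pos: [0.5304, -0.0945, 0.2562]
eef_rot: [3.141, -0.056, -0.001]
contact_force: [1.0, 0.1, -0.3]
opening: 0.0852
[ 0.53243991 -0.09291315  0.25631671]
```

View pics/w1.png

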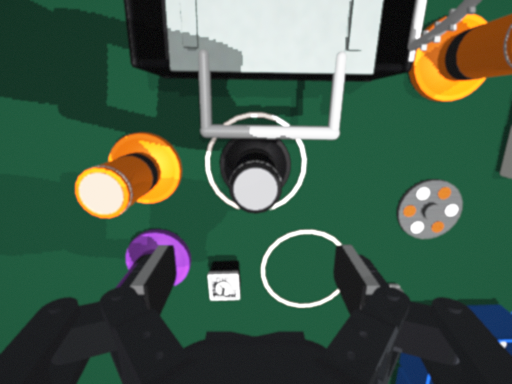

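The wrist view shows the black barrel top at (255,188), the bar from (205,132) to (338,132), and the empty ring at (304,267).

Run:
```python
from h import *
np.set_printoptions(precision=4,suppress=True)
s=load('w1'); print(s['T'][:3,3])
print('barrel',atz(s,255,188.5,.12), atd(s,255,188))
print('bar',atz(s,208,131,.114),atz(s,336,131,.114),atd(s,240,131))
print('motor',atz(s,224,289,.04))
pts=[atz(s,u,v,0)[:2] for u,v in [(265,267),(308,233),(285,301),(272,247),(320,305)]]
r=cv2.minEnclosingCircle(np.float32(pts));print('ring',r)
print(manip.sense()['tool_pos'],manip.sense()['eef_rot'])
```

```text
[ 0.5318 -0.0172  0.3739]
barrel [ 0.5294 -0.093   0.12  ] [ 0.5294 -0.0924  0.1201]
bar [ 0.4877 -0.0375  0.114 ] [ 0.6064 -0.0418  0.114 ] [ 0.5174 -0.0386  0.1139]
motor [ 0.4785 -0.2664  0.04  ]
ring ((0.6010378003120422, -0.26993605494499207), 0.06879707425832748)
[ 0.5324 -0.0929  0.2563] [-3.1406  0.0522 -0.0024]
```

```bash
python3 -m pendant '[[[-2,0,-20],-0.007,1],[[0,0,-25],0,1],[[0,0,-25],0,1],[[0,0,-25],0,1],[[0,0,-25],0,1],[[0,0,-18],0,1],[[0,0,-10],0,1],[[0,0,0],0,1]]' 25
python3 -m pendant '[[[0,0,0],0,0.85],[[0,0,0],0,0.7],[[0,0,0],0,0.6],[[0,0,0],0,0.5],[[0,0,0],0,0.4],[[0,0,0],0,0.4],[[0,0,0],0,0.4]]'
python3 - <<'E'
from h import *
snap('wrist','w2');snap('scene','s2')
E
```

```text
t: 2.65
tool_pos: [0.5269, -0.0962, 0.1071]
eef_rot: [-3.14, 0.073, 0.004]
contact_force: [-0.3, 0.2, -0.2]
opening: 0.0853
t: 3.35
tool_pos: [0.5291, -0.0962, 0.1096]
eef_rot: [3.14, -0.072, 0.004]
contact_force: [0.3, -0.0, 7.3]
opening: 0.0513
```

View pics/w2.png

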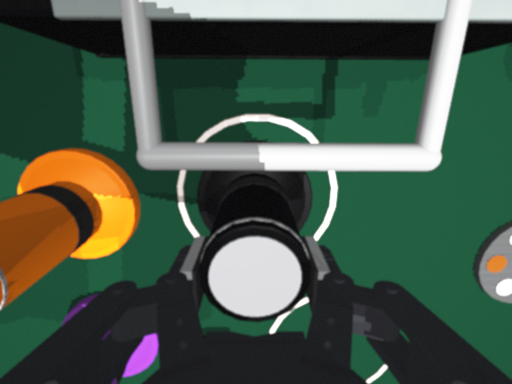

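View pics/s2.png

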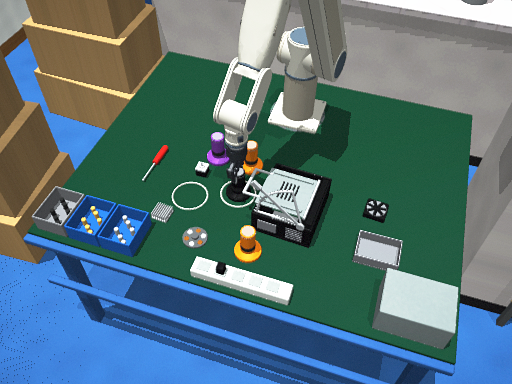

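The barrel is held, opening 51 mm against a 52 mm tube, and it is still upright. The remaining slide is (72, -172) mm.

```bash
python3 -m pendant '[[[2,-5,0],0,0.4],[[4,-9,0],0,0.4],[[4,-10,0],0,0.4],[[4,-10,0],0,0.4],[[4,-10,0],0,0.4],[[4,-10,0],0,0.4],[[4,-10,0],0,0.4],[[4,-10,0],0,0.4]]'
python3 -m pendant '[[[4,-10,0],0,0.4],[[4,-10,0],0,0.4],[[4,-10,0],0,0.4],[[4,-10,0],0,0.4],[[4,-10,0],0,0.4],[[4,-10,0],0,0.4],[[4,-10,0],0,0.4],[[4,-10,0],0,0.4]]'
python3 -m pendant '[[[4,-8,0],0,0.4],[[4,-8,0],0,0.4],[[2,-2,0],0,0.4],[[0,0,0],0,0.4],[[0,0,0],0,0.4]]'
python3 - <<'E'
from h import *
snap('wrist','w3');s=snap('scene','s3');crop(s,'s3c',120,100,300,240,4.4)
s=snap('top','t3');crop(s,'t3c',260,120,430,260,4.6)
E
```

```text
t: 4.25
tool_pos: [0.5583, -0.1694, 0.1097]
eef_rot: [-3.14, 0.073, -0.001]
contact_force: [-2.5, 9.1, 16.9]
opening: 0.0515
t: 5.05
tool_pos: [0.5903, -0.2493, 0.1097]
eef_rot: [-3.139, 0.072, -0.0]
contact_force: [-1.6, 5.0, 7.2]
opening: 0.0513
t: 5.55
tool_pos: [0.6, -0.2677, 0.1096]
eef_rot: [-3.141, 0.072, -0.0]
contact_force: [-2.9, 2.7, 7.4]
opening: 0.0517
```

View pics/w3.png

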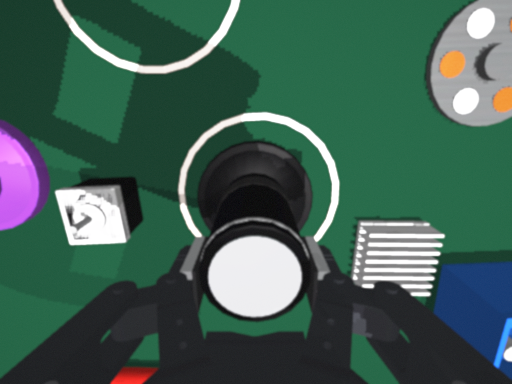

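View pics/s3c.png

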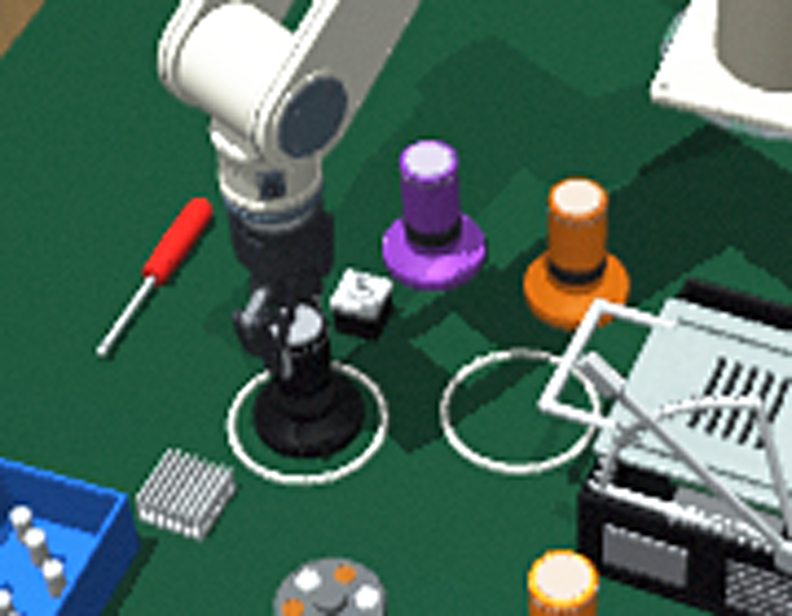

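View pics/t3c.png

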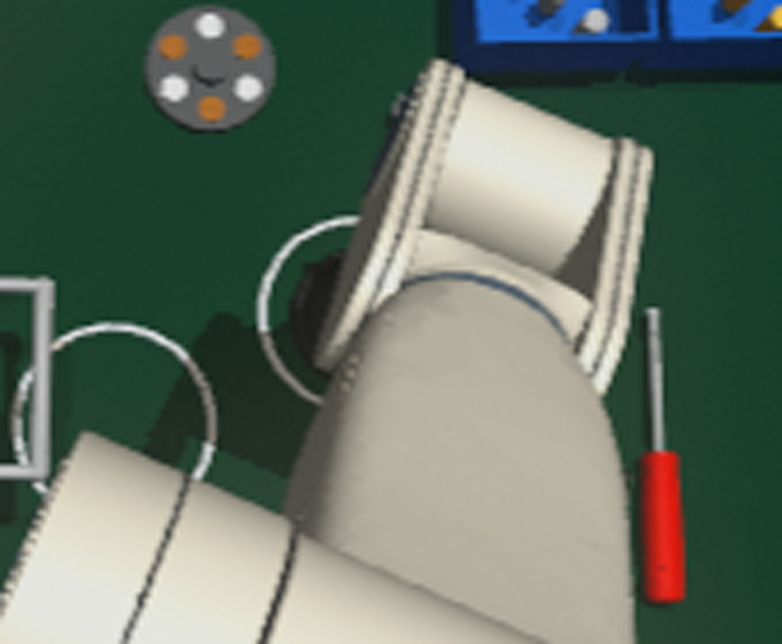

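```bash
python3 -m pendant '[[[0,0,0],0,0.65],[[0,0,0],0,0.8],[[0,0,0],0,1],[[0,0,0],0,1],[[0,0,0],0,1]]' 20
python3 -m pendant '[[[0,0,15],0,1],[[0,0,20],0,1],[[0,0,25],0,1],[[0,0,30],0,1],[[0,0,30],0,1],[[0,0,30],0,1],[[0,0,0],0,1]]'
python3 - <<'E'
from h import *
snap('wrist','w4');s=snap('scene','s4');crop(s,'s4c',130,120,320,260,4.2)
E
```

```text
t: 6.2
tool_pos: [0.5999, -0.268, 0.1082]
eef_rot: [-3.141, 0.072, 0.0]
contact_force: [-0.3, -0.3, -0.0]
opening: 0.0855
t: 6.9
tool_pos: [0.6023, -0.2691, 0.2646]
eef_rot: [3.137, -0.072, 0.013]
contact_force: [0.6, -0.3, 0.6]
opening: 0.0857
```

View pics/w4.png

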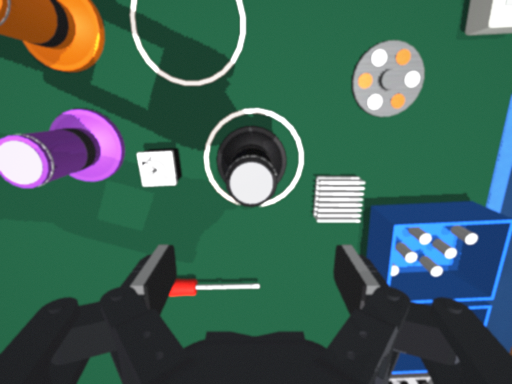

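View pics/s4c.png

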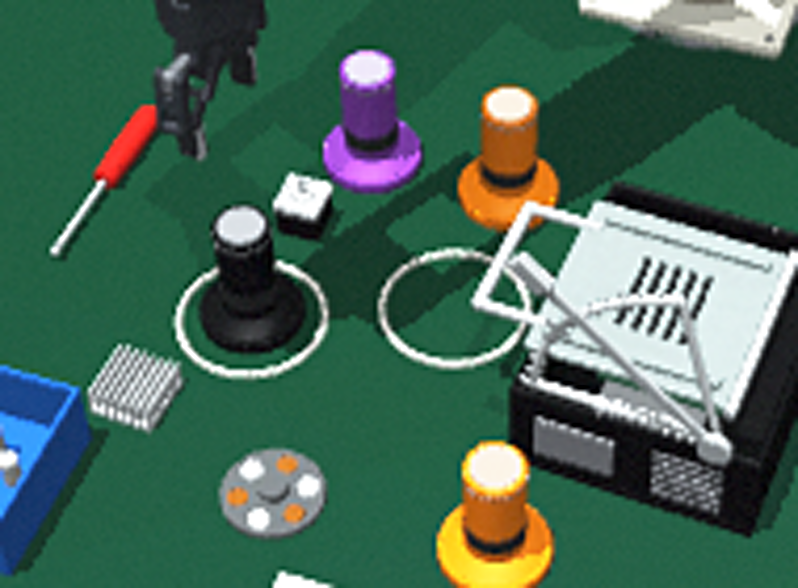

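Run:
```python
from h import *
from scipy.optimize import least_squares
np.set_printoptions(precision=4,suppress=True)
s=load('w4'); print('top',atz(s,252,181.5,.12),atd(s,252,181),'ring',[atz(s,*p,0)[:2] for p in [(207,157),(300,157),(254,111),(254,205)]])
s=load('s4'); c=lambda x,y:(130+x/4.2-.4,120+y/4.2-.4)
print('top sc',atz(s,*c(243,227),.12)); P=np.array([atz(s,*c(*p),0)[:2] for p in [(179,318),(325,318),(250,374),(200,357),(300,357),(302,275)]])
print(least_squares(lambda q:np.hypot(*(P-q[:2]).T)-q[2],[.6,-.26,.066]).x)
# index blade from scene depth
s=load('s4')
K,T=s['K'],s['T']; v,u=np.mgrid[0:384,0:512]; z=s['range_z']
d=np.stack([(u-K[0,2])/K[0,0]*z,-(v-K[1,2])/K[1,1]*z,-z],-1); W=d@T[:3,:3].T+T[:3,3]
B=np.array([.5455,-.040]); y=-.043; e=np.array([np.cos(y),np.sin(y)]); n=np.array([-np.sin(y),np.cos(y)])
h=W[...,:2]-B; a=h@e; b=h@n
m=(a>.1)&(a<.16)&(W[...,2]>.13)&(W[...,2]<.35)&(b>-.1)&(b<.3)&(z>0)
print(m.sum())
o=np.c_[u[m],v[m],a[m]*1e3,b[m]*1e3,W[m][:,2]*1e3]; 
for r in o[::4]: print(r.round(0))
```

```text
top [ 0.5999 -0.2632  0.12  ] [ 0.6    -0.2623  0.1215] ring [array([ 0.5369, -0.2575]), array([ 0.6675, -0.2638]), array([ 0.6057, -0.1989]), array([ 0.5994, -0.3325])]
top sc [ 0.5991 -0.2623  0.12  ]
[ 0.6006 -0.264   0.0661]
400
[253. 180. 128.  60. 267.]
[252. 181. 133.  59. 268.]
[256. 181. 126.  70. 264.]
[254. 182. 138.  68. 272.]
[250. 183. 139.  54. 261.]
[254. 183. 138.  68. 267.]
[258. 183. 128.  77. 260.]
[254. 184. 140.  68. 264.]
[258. 184. 129.  78. 257.]
[254. 185. 140.  69. 260.]
[258. 185. 133.  80. 257.]
[255. 186. 140.  72. 256.]
[259. 186. 136.  84. 257.]
[256. 187. 141.  76. 254.]
[256. 188. 138.  75. 245.]
[260. 188. 140.  89. 254.]
[259. 189. 132.  83. 238.]
[277. 189. 123. 141. 252.]
[261. 190. 137.  92. 241.]
[279. 190. 121. 147. 248.]
[283. 190. 124. 161. 257.]
[287. 190. 120. 174. 258.]
[291. 190. 124. 188. 269.]
[263. 191. 135.  98. 237.]
[275. 191. 127. 136. 244.]
[279. 191. 124. 149. 247.]
[283. 191. 122. 161. 250.]
[287. 191. 125. 175. 259.]
[291. 191. 129. 189. 269.]
[263. 192. 133.  98. 230.]
[271. 192. 126. 123. 233.]
[275. 192. 127. 136. 240.]
[27
[... 1132 characters left out ...]
277. 206. 135. 149. 183.]
[295. 206. 128. 207. 201.]
[257. 207. 125.  75. 132.]
[281. 207. 133. 162. 181.]
[279. 208. 135. 156. 176.]
[296. 208. 127. 211. 192.]
[282. 209. 127. 165. 165.]
[281. 210. 137. 164. 171.]
[296. 210. 127. 212. 182.]
[283. 211. 136. 171. 167.]
[297. 211. 129. 216. 181.]
[285. 212. 139. 179. 170.]
[284. 213. 135. 175. 157.]
[297. 213. 129. 217. 170.]
[287. 214. 135. 185. 156.]
[299. 214. 126. 223. 164.]
[289. 215. 139. 193. 160.]
[287. 216. 134. 186. 145.]
[298. 216. 129. 222. 156.]
[290. 217. 134. 196. 144.]
[289. 218. 136. 194. 141.]
[298. 218. 129. 223. 145.]
[291. 219. 133. 200. 135.]
[299. 219. 126. 226. 138.]
[295. 220. 136. 215. 139.]
[296. 221. 134. 218. 133.]
```

Run:
```python
from h import *
crop(load('s4'),'s4i',235,160,325,235,8)
```

```text
(no output)
```

View pics/s4i.png

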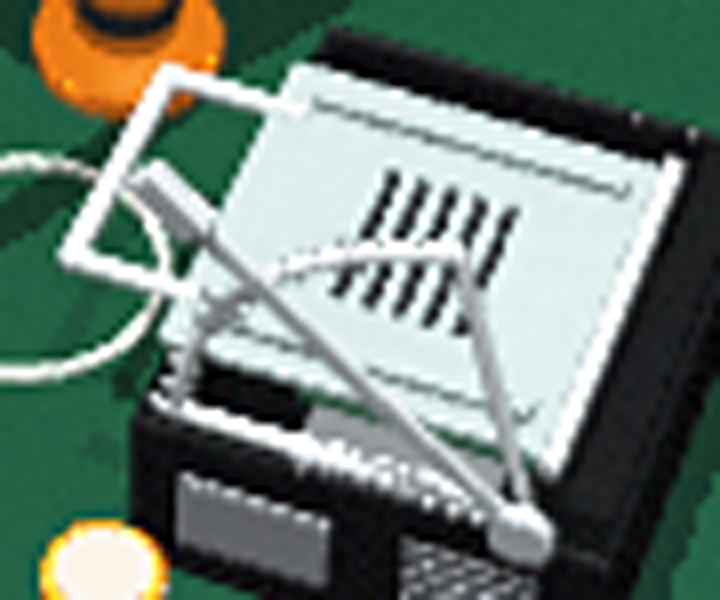

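Run:
```python
from h import *
np.set_printoptions(precision=4,suppress=True)
s=load('s4'); c=lambda x,y:(235+x/8-.44,160+y/8-.44)
B=np.array([.5465,-.040,.108])
for yw in (-.036,-.043,-.05):
  e=np.array([np.cos(yw),np.sin(yw),0]); n=np.array([-np.sin(yw),np.cos(yw),0])
  R=[]
  for p in [(145,180),(178,197),(230,250),(300,315),(360,368),(430,430),(490,487),(520,530)]:
    o,d=ray(s,*c(*p)); t=((B-o)@e+.133-0)/(d@e); q=o+d*t
    R.append([(q-B)@n,q[2]])
  R=np.array(R)*1e3; print(yw,R.round(1).tolist())
  k=np.polyfit(R[2:7,0],R[2:7,1],1); print(np.arctan(-k[0]), 'from hinge', np.arctan2(R[1:7,1]-108,235-R[1:7,0]))
```

```text
-0.036 [[60.4, 263.9], [74.6, 259.4], [97.5, 236.3], [128.7, 208.6], [155.8, 186.2], [187.9, 159.5], [216.1, 133.8], [231.2, 110.9]]
0.7085599297244034 from hinge [0.7565 0.7506 0.7577 0.7789 0.8304 0.9374]
-0.043 [[61.5, 264.4], [75.7, 260.0], [98.6, 237.1], [129.9, 209.7], [157.0, 187.6], [189.2, 161.3], [217.3, 135.8], [232.4, 113.1]]
0.7024348733962736 from hinge [0.7621 0.7581 0.769  0.7956 0.8601 1.0043]
-0.05 [[62.6, 264.9], [76.8, 260.7], [99.8, 238.0], [131.1, 210.9], [158.3, 189.0], [190.4, 163.0], [218.6, 137.8], [233.7, 115.3]]
0.6962212262560724 from hinge [0.7677 0.7657 0.7804 0.8124 0.8895 1.0676]
```

Barrel placed and released at (0.600, -0.263), within 3 mm of the ring centre, so the foot has about 13 mm clearance. Next I go above the bar with the jaws turned across it.

```bash
python3 -m pendant '[[[-5,19,0],0.131,1],[[-5,19,0],0.131,1],[[-5,19,0],0.131,1],[[-5,19,0],0.131,1],[[-5,19,0],0.131,1],[[-5,19,0],0.131,1],[[-5,19,0],0.131,1],[[-5,19,0],0.131,1]]'
python3 -m pendant '[[[-5,19,-5],0.131,0.7],[[-5,19,-10],0.131,0.45],[[-3,19,-10],0.131,0.45],[[-2,20,-10],0.13,0.45],[[0,0,0],0,0.45],[[0,0,0],0,0.45]]'
python3 - <<'E'
from h import *
snap('wrist','w5');s=snap('scene','s5');crop(s,'s5c',215,140,335,235,6.5);crop(load('w5'),'w5c',100,0,500,300,2)
print(manip.sense()['tool_pos'],manip.sense()['eef_rot'])
E
```

```text
t: 7.8
tool_pos: [0.5589, -0.115, 0.257]
eef_rot: [-2.75, -1.515, 0.003]
contact_force: [-0.1, -0.0, -0.2]
opening: 0.0856
t: 8.4
tool_pos: [0.5445, -0.0389, 0.2226]
eef_rot: [-2.273, -2.167, 0.002]
contact_force: [1.3, -0.0, 0.5]
opening: 0.0383
[ 0.54519379 -0.03959137  0.22337318] [ 2.27413111e+00  2.16726167e+00 -2.74055536e-04]
```

View pics/w5.png

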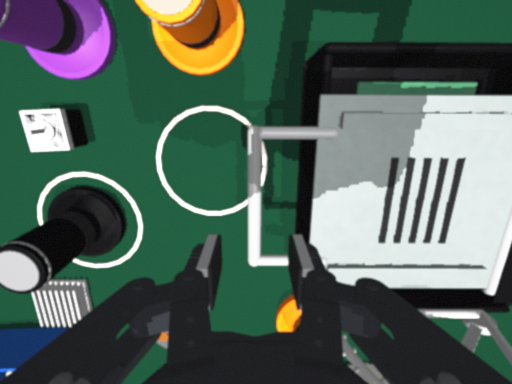

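View pics/s5c.png

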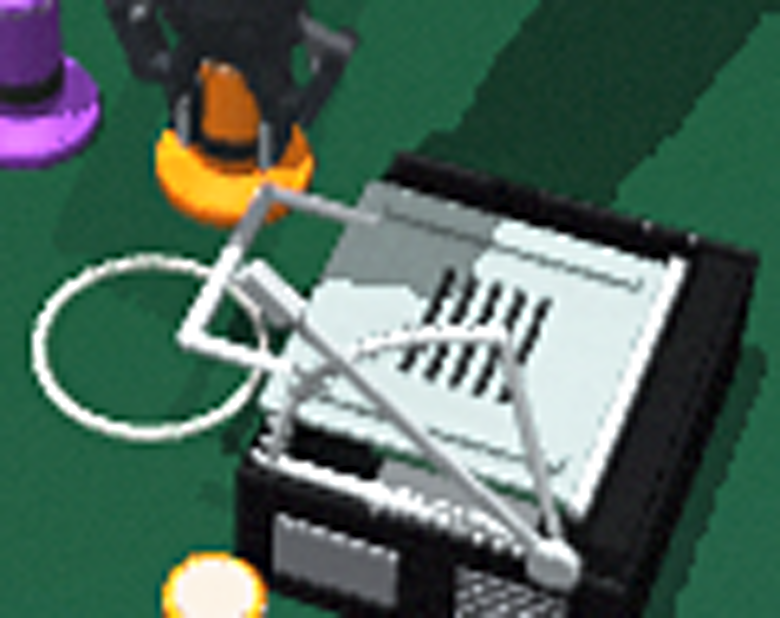

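Run:
```python
from h import *
np.set_printoptions(precision=4,suppress=True)
s=load('w5')
print(s['T'][:3,3]); 
for p in [(253,140),(254.5,200),(255,255)]: print(atz(s,*p,.114),atd(s,*p))
# cover plane & hinge strip & housing edges
for p in [(516,215),(498,290),(340,110),(330,280),(306,60),(298,300)]:
    if p[0]<512: print(p,atd(s,*p))
```

```text
[ 0.4651 -0.0361  0.3404]
[ 0.4906 -0.0389  0.114 ] [ 0.4906 -0.0389  0.1138]
[ 0.5424 -0.0401  0.114 ] [ 0.5423 -0.0401  0.1144]
[ 0.5967 -0.0423  0.114 ] [ 0.5974 -0.0423  0.1128]
(498, 290) [0.6536 0.202  0.1051]
(340, 110) [0.4706 0.0322 0.1099]
(330, 280) [ 0.5332 -0.0089  0.2454]
(306, 60) [0.4184 0.0225 0.0082]
(298, 300) [ 0.5497 -0.0205  0.2362]
```

View pics/w5c.png

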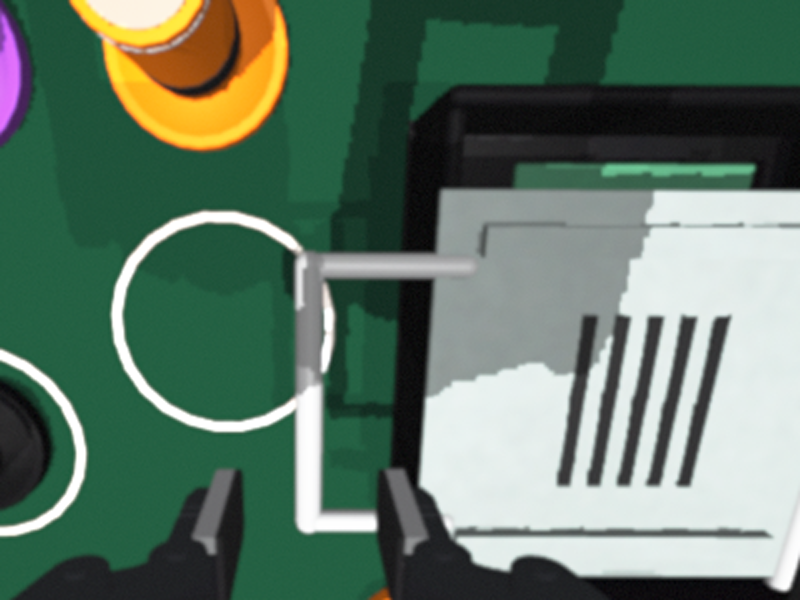

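```bash
python3 -m pendant '[[[0,0,-10],0,0.36],[[0,0,-20],0,0.36],[[0,0,-20],0,0.36],[[0,0,-20],0,0.36],[[0,0,-18],0,0.36],[[0,0,-12],0,0.36],[[0,0,-8],0,0.36],[[0,0,0],0,0.36]]' 40
python3 - <<'E'
from h import *
snap('wrist','w6');s=snap('scene','s6');crop(s,'s6c',215,120,335,215,6.5)
print(manip.sense()['tool_pos'])
E
```

```text
t: 9.3
tool_pos: [0.5445, -0.0392, 0.1143]
eef_rot: [-2.271, -2.168, 0.002]
contact_force: [-0.2, -0.4, 1.0]
opening: 0.0305
[ 0.54537824 -0.0391079   0.11565157]
```

View pics/w6.png

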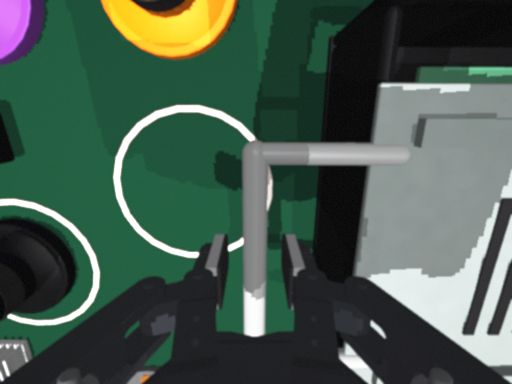

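View pics/s6c.png

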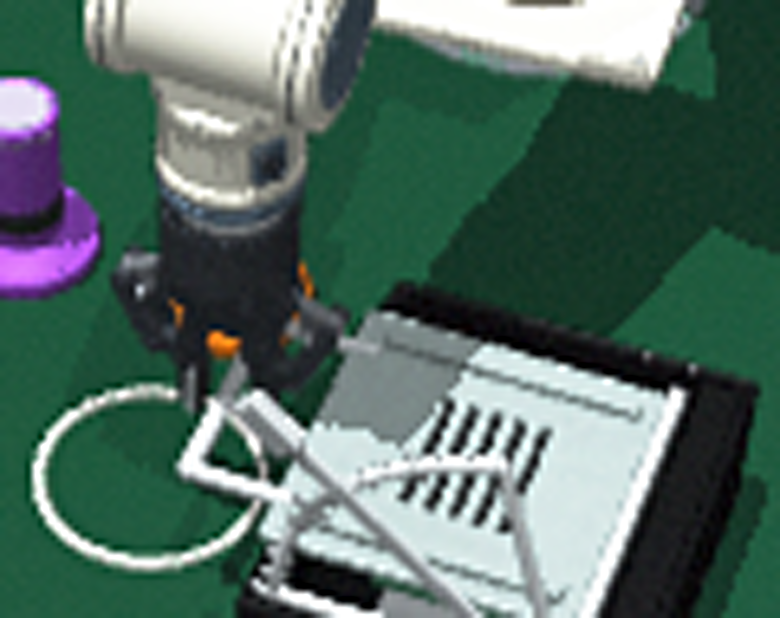

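The bar at column 255 lies between the pads at columns 222 and 290. I close on it.

```bash
python3 -m pendant '[[[0,0,0],0,0.25],[[0,0,0],0,0.15],[[0,0,0],0,0.05],[[0,0,0],0,0.05],[[0,0,0],0,0.05]]' 40
python3 - <<'E'
from h import *
print(manip.sense()['contact_force'],manip.sense()['tool_pos'])
th=np.arange(0,.80,.05)
for t in th: print(round(t,2),(235*(1-np.cos(t))).round(1),(235*np.sin(t)).round(1))
E
```

```text
t: 9.9
tool_pos: [0.5455, -0.0393, 0.1161]
eef_rot: [2.271, 2.169, 0.001]
contact_force: [-0.8, -3.3, 5.6]
opening: 0.0108
[-0.75967308 -3.30356517  5.63839515] [ 0.54551213 -0.03933448  0.11610621]
0.0 0.0 0.0
0.05 0.3 11.7
0.1 1.2 23.5
0.15 2.6 35.1
0.2 4.7 46.7
0.25 7.3 58.1
0.3 10.5 69.4
0.35 14.2 80.6
0.4 18.6 91.5
0.45 23.4 102.2
0.5 28.8 112.7
0.55 34.7 122.8
0.6 41.0 132.7
0.65 47.9 142.2
0.7 55.3 151.4
0.75 63.1 160.2
```

```bash
python3 -m pendant '[[[0,0.5,11.5],0,0.05],[[0,1,12],0,0.05],[[0,1,11.5],0,0.05],[[0,2,11.5],0,0.05],[[0,2.5,11.5],0,0.05],[[0,3.5,11.5],0,0.05],[[0.5,4,11],0,0.05],[[0,4,11],0,0.05]]'
python3 -m pendant '[[[0,5,10.5],0,0.05],[[0.5,5.5,10.5],0,0.05],[[0,0,0],0,0.05],[[0,0,0],0,0.05]]'
python3 - <<'E'
from h import *
print(manip.sense()['contact_force'],manip.sense()['tool_pos'])
snap('wrist','w7');s=snap('scene','s7');crop(s,'s7c',215,120,335,235,6)
s=snap('top','t7');crop(s,'t7c',165,110,345,270,4)
E
```

```text
t: 10.7
tool_pos: [0.5463, -0.0215, 0.2079]
eef_rot: [2.269, 2.168, 0.0]
contact_force: [3.6, -7.2, -0.3]
opening: 0.0102
t: 11.1
tool_pos: [0.5468, -0.0116, 0.2293]
eef_rot: [2.267, 2.168, -0.001]
contact_force: [1.6, -12.6, 3.4]
opening: 0.0102
[  1.64482598 -12.55313486   3.4474076 ] [ 0.5468327  -0.01163929  0.22925018]
```

View pics/w7.png

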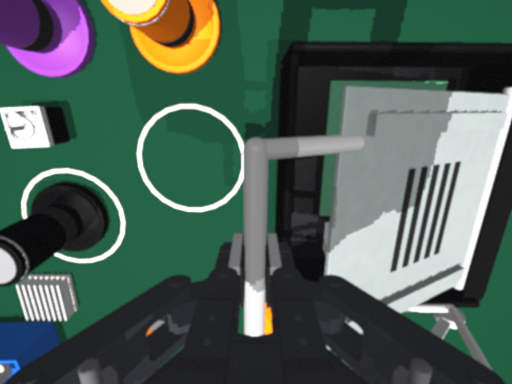

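View pics/s7c.png

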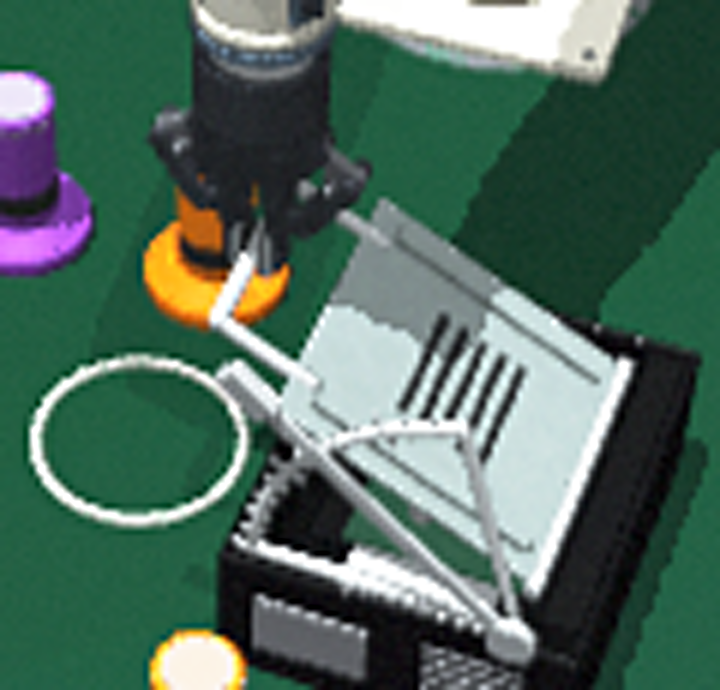

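View pics/t7c.png

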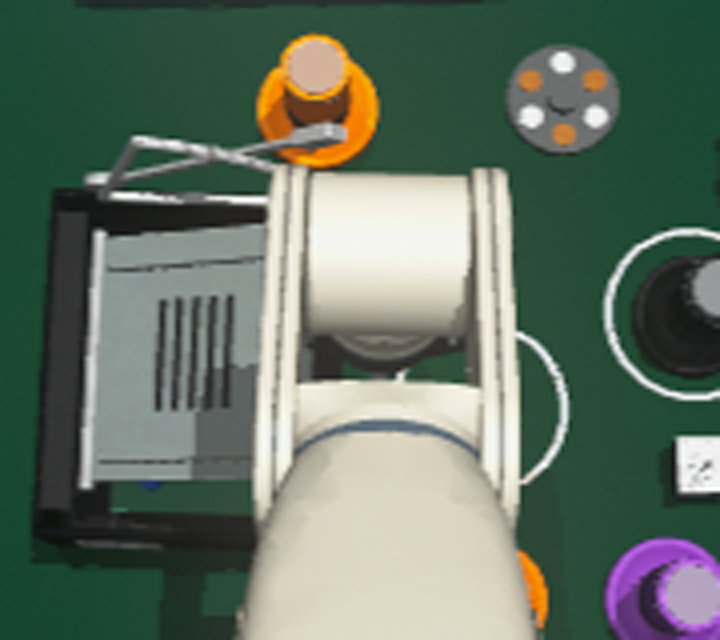

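Run:
```python
from h import *
crop(load('s7'),'s7i',240,170,312,235,11)
crop(load('t7'),'t7i',180,135,260,165,9)
```

```text
(no output)
```

View pics/s7i.png

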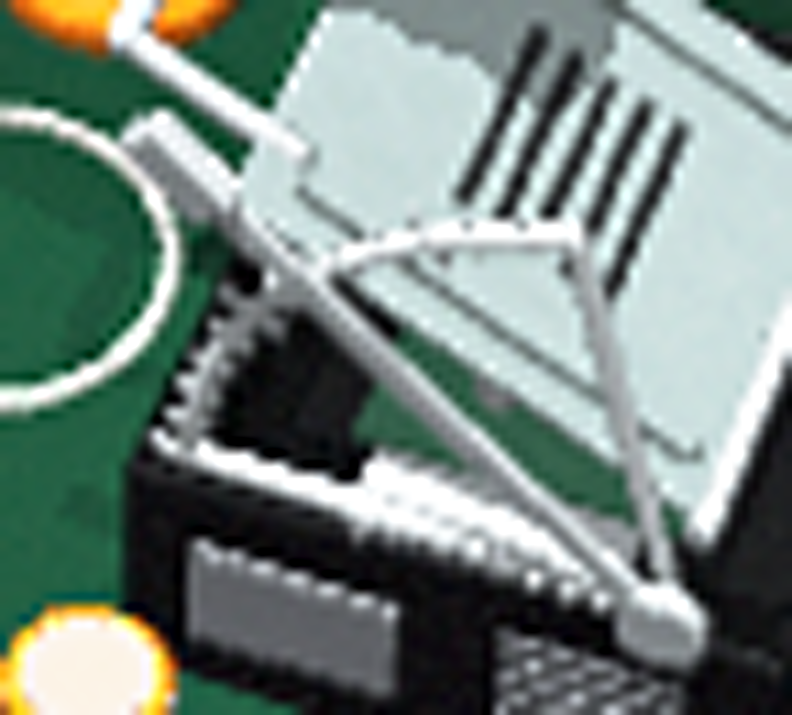

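View pics/t7i.png

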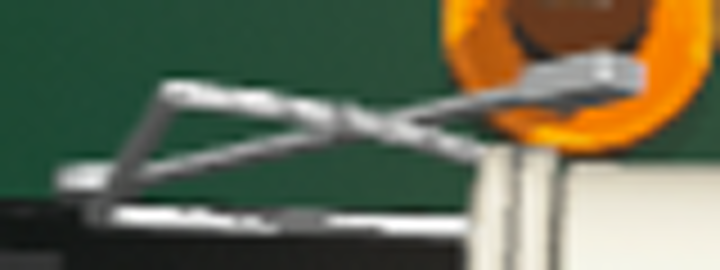

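Run:
```python
from h import *
np.set_printoptions(precision=1,suppress=True)
s=load('s7'); s4=load('s4')
c8=lambda x,y:(235+x/8-.44,160+y/8-.44); c11=lambda x,y:(240+x/11-.45,170+y/11-.45)
e1=atz(s4,*c8(170,74),.108);e2=atz(s4,*c8(70,256),.108); print(e1*1e3,e2*1e3,np.linalg.norm(e1-e2)*1e3)
B=(e1+e2)/2; yw=np.arctan2(*(e2-e1)[1::-1]); print(B*1e3,yw)
e=np.array([np.cos(yw),np.sin(yw),0]); n=np.array([-np.sin(yw),np.cos(yw),0])
H=B+.235*n
im=cv2.resize(s['image'][170:235,240:312,::-1],None,fx=11,fy=11,interpolation=cv2.INTER_CUBIC)
for th,col in [(.68,(0,0,255)),(.72,(0,255,255)),(.76,(255,0,255))]:
    pts=[]
    for r in (0,.05,.1,.15,.2,.235):
        p=H+e*.133-n*r*np.cos(th)+np.array([0,0,r*np.sin(th)])
        u,v=proj(s,p); pts.append([(u-240+.45)*11,(v-170+.45)*11])
    cv2.polylines(im,[np.int32(pts)],False,col,1,cv2.LINE_AA)
cv2.imwrite('pics/ov.png',im)
t=load('t7')
im=cv2.resize(t['image'][135:165,180:260,::-1],None,fx=9,fy=9,interpolation=cv2.INTER_CUBIC)
for BB in [(.546,-.0405,.108)]:
  H=np.array(BB)+.235*n
  for th,col in [(.68,(0,0,255)),(.76,(255,0,255))]:
    pts=[]
    for r in (0,.05,.1,.15,.2,.235):
        p=H+e*.133-n*r*np.cos(th)+np.array([0,0,r*np.sin(th)])
        u,v=proj(t,p); pts.append([(u-180+.45)*9,(v-135+.45)*9])
    cv2.polylines(im,[np.int32(pts)],False,col,1,cv2.LINE_AA)
cv2.imwrite('pics/ovt.png',im)
```

```text
[483.4 -37.3 108. ] [603.9 -44.4 108. ] 120.749894652182
[543.7 -40.9 108. ] -0.05897230035035427
```

View pics/ov.png

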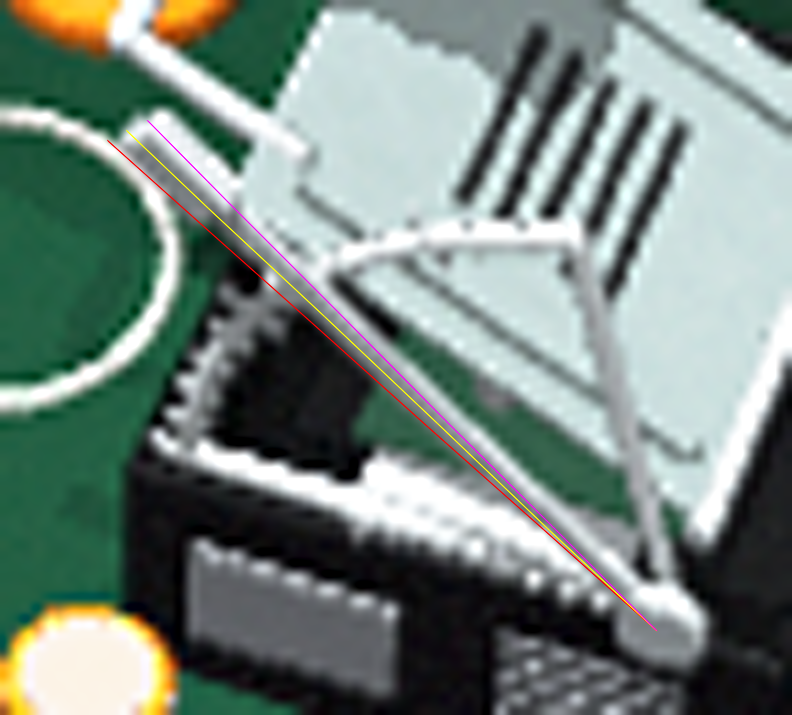

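View pics/ovt.png

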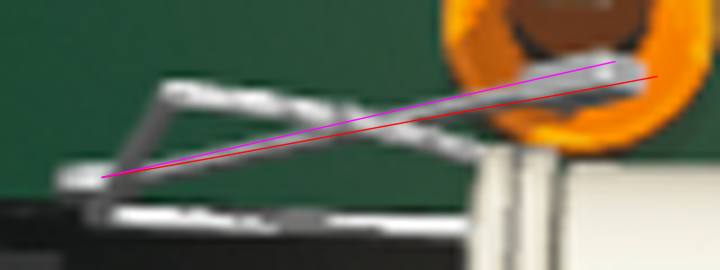

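```bash
python3 -m pendant '[[[0.5,5,10],0,0.05],[[0,6,10],0,0.05],[[0.5,6.5,9.5],0,0.05],[[0,7,9],0,0.05],[[0,0,0],0,0.05],[[0,0,0],0,0.05]]'
python3 - <<'E'
from h import *
print(manip.sense()['contact_force'],manip.sense()['tool_pos'])
snap('wrist','w8');s=snap('scene','s8');crop(s,'s8c',230,140,310,205,9.5);snap('top','t8')
E
```

```text
t: 11.85
tool_pos: [0.5481, 0.0133, 0.268]
eef_rot: [2.267, 2.168, 0.001]
contact_force: [2.6, -10.1, 4.3]
opening: 0.0106
[  2.60681193 -10.11227504   4.27532648] [0.54813271 0.01330953 0.26797419]
```

View pics/w8.png

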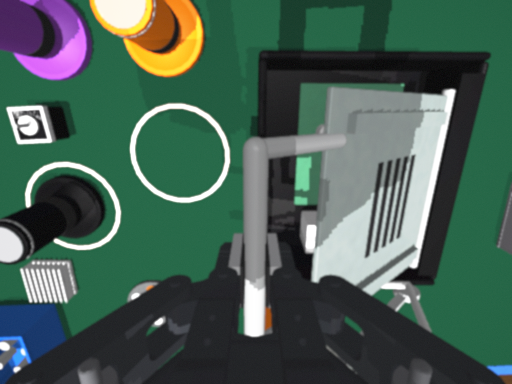

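View pics/s8c.png

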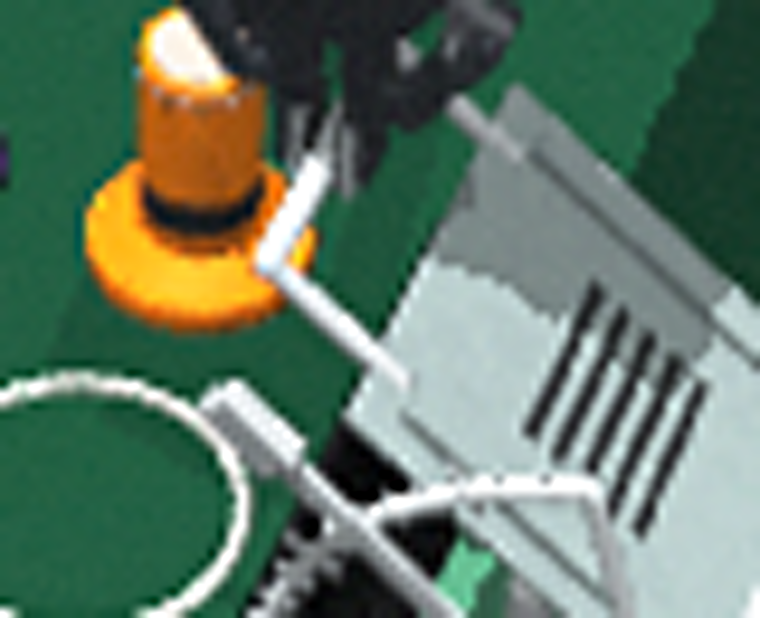

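```bash
cat > ov.py <<'E'
from h import *
import sys
def ov(f,cam,box,k,thb,thi,B,yw,ab=.06,ai=.133):
    s=load(f);u0,v0,u1,v1=box
    e=np.array([np.cos(yw),np.sin(yw),0]); n=np.array([-np.sin(yw),np.cos(yw),0]); H=np.array(B)+.235*n
    im=cv2.resize(s['image'][v0:v1,u0:u1,::-1],None,fx=k,fy=k,interpolation=cv2.INTER_CUBIC)
    P=lambda a,r,th:[(x-o+.5)*k for x,o in zip(proj(s,H+e*a-n*r*np.cos(th)+np.array([0,0,r*np.sin(th)])),(u0,v0))]
    cols=[(0,0,255),(0,255,255),(255,0,255)]
    for t,c in zip(thb,cols): cv2.polylines(im,[np.int32([P(-ab,.235,t),P(ab,.235,t),P(ab,.183,t)])],False,c,1,cv2.LINE_AA)
    for t,c in zip(thi,cols): cv2.polylines(im,[np.int32([P(ai,.235,t),P(ai,.1,t),P(ai,0,t)])],False,c,1,cv2.LINE_AA)
    cv2.imwrite(f'pics/{f}_ov.png',im)
E
python3 - <<'E'
from ov import *
ov('s8','scene',(230,140,310,205),9.5,(.64,.68,.72),(.68,.72,.76),(.5437,-.0409,.108),-.045,.057)
E
```

```text
(no output)
```

View pics/s8_ov.png

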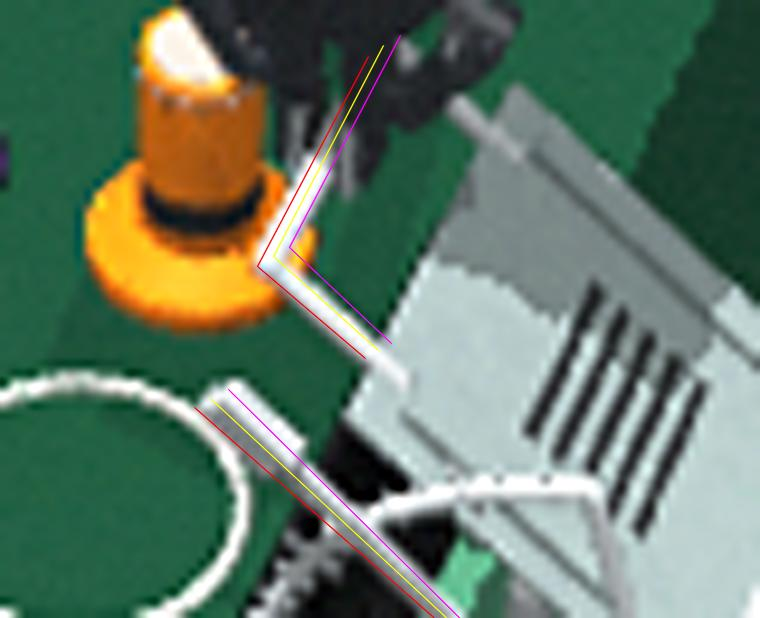

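Run:
```python
from ov import *
ov('s8','scene',(246,172,302,216),14,(),(.70,.73,.76),(.5437,-.0409,.108),-.045,.057,.132)
import shutil; shutil.copy('pics/s8_ov.png','pics/s8_ov2.png')
ov('t8','top',(180,135,260,165),9.9,(),(.70,.73,.76),(.546,-.0405,.108),-.045,.057,.132)
```

```text
(no output)
```

View pics/s8_ov2.png

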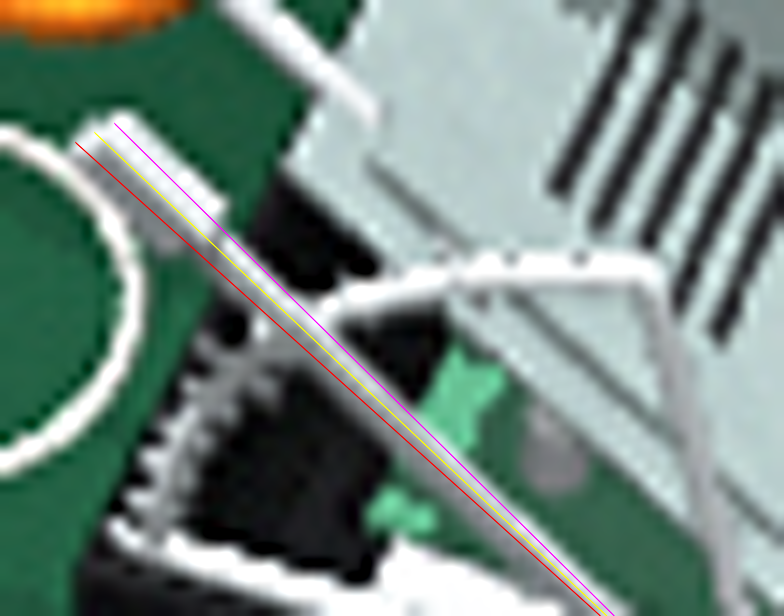

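View pics/t8_ov.png

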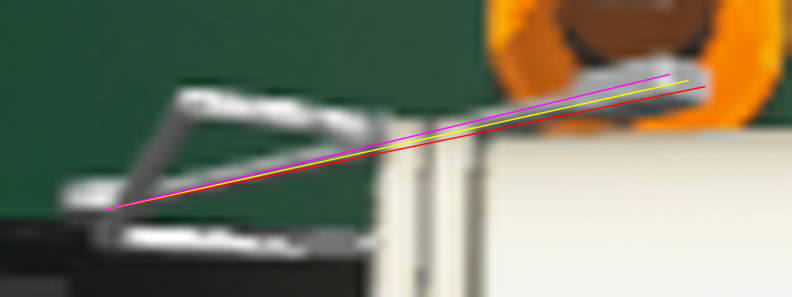

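```bash
cat > pl.py <<'E'
from h import *
def cloud(s):
    K,T=s['K'],s['T']; v,u=np.mgrid[0:384,0:512]; z=s['range_z']
    d=np.stack([(u-K[0,2])/K[0,0]*z,-(v-K[1,2])/K[1,1]*z,-z],-1); return d@T[:3,:3].T+T[:3,3]
def plane(s,poly):
    W=cloud(s); m=np.zeros((384,512),np.uint8); cv2.fillPoly(m,[np.int32(poly)],1); P=W[(m>0)&(s['range_z']>0)]
    for _ in range(4):
        c=P.mean(0); n=np.linalg.svd(P-c,full_matrices=False)[2][2]; r=(P-c)@n; P=P[abs(r)<max(2.5*np.median(abs(r)),.001)]
    n*=np.sign(n[2]); return n,c,len(P),r.std()
def rep(s,poly,yw=-.045):
    n,c,N,sd=plane(s,poly); h=np.array([-np.sin(yw),np.cos(yw),0]); e=np.array([np.cos(yw),np.sin(yw),0])
    print('tilt',np.arctan2(n@h,n[2]).round(4),'along hinge',np.arctan2(n@e,n[2]).round(4),c.round(3),N,sd.round(4))
E
python3 - <<'E'
from pl import *
np.set_printoptions(precision=4,suppress=True)
w=load('w8'); rep(w,[(350,115),(378,118),(362,240),(330,250)]); rep(w,[(350,115),(435,115),(415,240),(330,265)])
w7=load('w7');rep(w7,[(350,115),(490,118),(470,240),(340,280)])
s=load('s8'); c=lambda x,y:(230+x/9.5,140+y/9.5)
rep(s,[c(460,200),c(520,110),c(740,320),c(600,470),c(400,370)])
s=load('s4');c=lambda x,y:(235+x/8,160+y/8); rep(s,[c(310,80),c(660,180),c(560,430),c(210,310)])
for v in range(155,220,10): 
  print(atd(w,256,v),atd(w7,256,v))
# bar in scene depth
s=load('s8'); W=cloud(s); B=np.array([.546,-.0405]);yw=-.045;e=np.array([np.cos(yw),np.sin(yw)]);n=np.array([-np.sin(yw),np.cos(yw)])
for f,lo in (('s8',.2),('s7',.2),('t8',.2),('t7',.2)):
  W=cloud(load(f)); a=(W[...,:2]-B)@e; b=(W[...,:2]-B)@n
  m=(a>.02)&(a<.066)&(b>-.02)&(b<.085)&(W[...,2]>.19)&(W[...,2]<.29); print(f,m.sum())
  m=(a>.118)&(a<.148)&(b>.04)&(b<.078)&(W[...,2]>.23)&(W[...,2]<.29); Q=np.c_[a[m],b[m],W[m][:,2]]; print(f,'block',len(Q),np.median(Q,0),Q.min(0),Q.max(0))
E
```

```text
tilt 0.6857 along hinge 0.0063 [0.528 0.082 0.203] 3378 0.0003
tilt 0.6829 along hinge 0.0039 [0.539 0.115 0.175] 9761 0.0004
tilt 0.4905 along hinge 0.0025 [0.534 0.1   0.161] 15840 0.0004
tilt 0.6818 along hinge 0.0079 [0.536 0.097 0.191] 633 0.0023
tilt 0.0004 along hinge -0.0046 [0.545 0.115 0.112] 1180 0.0038
[0.4895 0.0154 0.2616] [ 0.4879 -0.0095  0.2247]
[0.4944 0.0152 0.2605] [ 0.4924 -0.0097  0.2251]
[0.4989 0.015  0.2613] [ 0.4973 -0.0099  0.2239]
[0.5034 0.0148 0.2627] [ 0.5019 -0.0101  0.2247]
[0.5087 0.0146 0.2614] [ 0.5071 -0.0104  0.2236]
[0.5133 0.0144 0.2627] [ 0.512  -0.0106  0.224 ]
[0.5185 0.0141 0.2624] [ 0.5172 -0.0108  0.224 ]
s8 66
s8 block 43 [0.1359 0.0684 0.2631] [0.1256 0.0544 0.2379] [0.1425 0.0779 0.2742]
s7 113
s7 block 41 [0.1358 0.0685 0.2642] [0.1276 0.0544 0.2446] [0.1416 0.0761 0.2774]
t8 0
t8 block 52 [0.1292 0.0652 0.2637] [0.1246 0.0545 0.2435] [0.1379 0.0759 0.2742]
t7 0
t7 block 52 [0.1291 0.0652 0.2647] [0.1256 0.0545 0.2369] [0.1377 0.076  0.2737]
```

The cover tilt from the wrist depth plane is 0.683 and from the bar height 0.681, so they agree. To get the index angle equally well I look at the first wrist picture, where its tip is visible at the upper right.

Run:
```python
from pl import *
np.set_printoptions(precision=1,suppress=True)
w=load('w1'); crop(w,'w1i',400,0,500,70,8); crop(load('w8'),'w8i',340,270,460,350,6.6)
W=cloud(w);B=np.array([.546,-.0405]);yw=-.045;e=np.array([np.cos(yw),np.sin(yw)]);n=np.array([-np.sin(yw),np.cos(yw)])
a=(W[...,:2]-B)@e; b=(W[...,:2]-B)@n; z=W[...,2]
th=np.arctan2(z-.108,.235-b)
for v in range(0,50,4):
  for u in range(408,500,3):
    if z[v,u]>.16 : print(u,v,np.array([a[v,u],b[v,u],z[v,u]])*1e3,round(th[v,u],3),round(np.hypot(z[v,u]-.108,.235-b[v,u])*1e3))
```

```text
465 0 [119.2  88.8 168.3] 0.391 158
468 0 [117.8  87.2 173.3] 0.416 162
471 0 [118.3  86.6 175.3] 0.426 163
474 0 [119.1  86.  177. ] 0.434 164
477 0 [120.8  86.  177.2] 0.435 164
480 0 [122.2  85.8 177.8] 0.438 165
462 4 [117.   86.1 169.6] 0.393 161
465 4 [118.1  85.8 170.8] 0.399 162
468 4 [118.4  85.  173.3] 0.411 164
471 4 [119.7  84.8 174.1] 0.415 164
474 4 [120.4  84.3 175.8] 0.423 165
477 4 [122.8  84.5 175.1] 0.419 165
456 8 [118.4  86.2 162. ] 0.348 158
459 8 [117.8  85.  166.1] 0.37 161
462 8 [117.6  84.  169.4] 0.386 163
465 8 [119.2  83.9 169.9] 0.389 163
468 8 [119.2  83.  172.8] 0.403 165
471 8 [121.9  83.4 171.7] 0.398 164
474 8 [122.3  82.7 173.9] 0.408 166
453 12 [117.1  83.9 161.8] 0.342 160
456 12 [117.2  83.1 164.8] 0.358 162
459 12 [117.8  82.5 166.9] 0.369 164
462 12 [119.7  82.5 167.1] 0.369 164
465 12 [120.9  82.2 168.2] 0.375 164
468 12 [118.4  80.2 174.9] 0.408 169
471 12 [120.8  80.5 174.2] 0.405 168
474 12 [122.1  80.2 175. ] 0.409 169
453 16 [118.   81.8 161.2] 0.334 162
456 16 [118.6  81.2 163.4] 0.346 164
459 16 [119.4  80.7 165.3] 0.355 165
462 16 [120.8  80.5 166.2] 0.36 165
456 20 [120.4  79.4 161.5] 0.331 165
459 20 [122.3  79.4 161.6] 0.332 165
```

View pics/w1i.png

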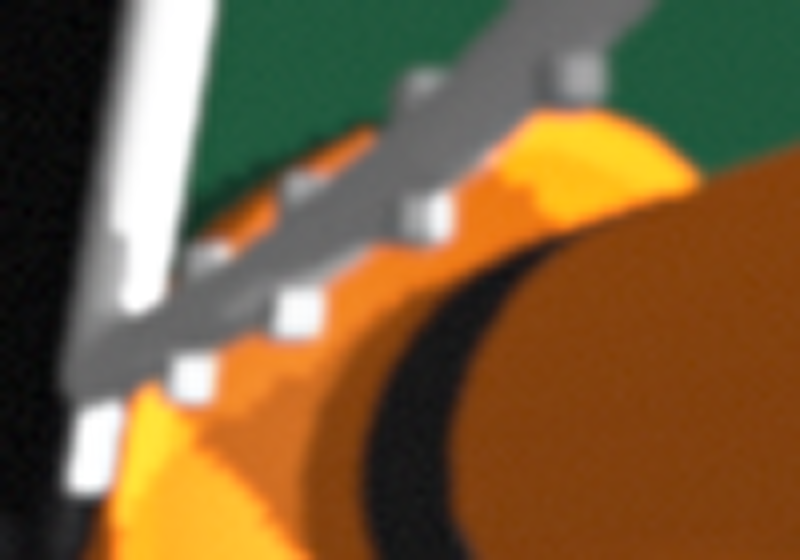

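View pics/w8i.png

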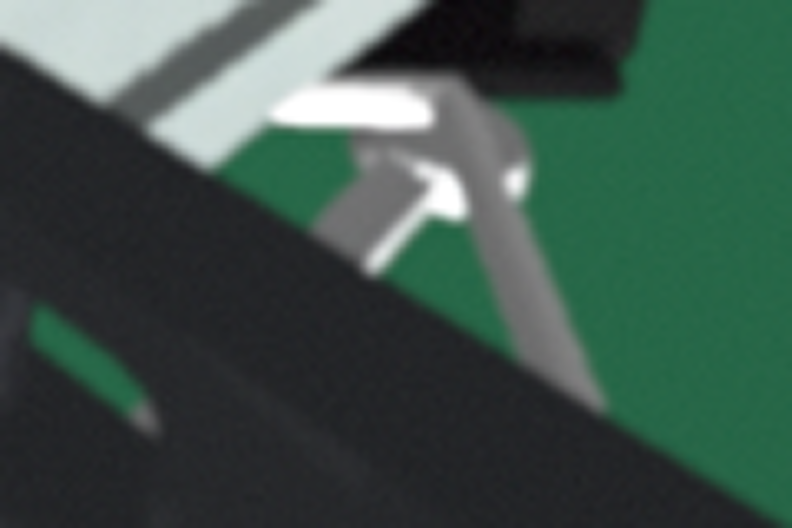

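```bash
python3 -m pendant '[[[0,3.5,4.5],0,0.05],[[0.5,4,5],0,0.05],[[0,0,0],0,0.05],[[0,0,0],0,0.05],[[0,0,0],0,0.05]]'
python3 - <<'E'
from ov import *
from pl import *
print(manip.sense()['contact_force'],manip.sense()['tool_pos'])
w=snap('wrist','w9');snap('scene','s9');snap('top','t9')
rep(w,[(350,115),(378,118),(362,240),(330,250)]); rep(w,[(350,115),(425,115),(405,240),(330,260)])
crop(load('s9'),'s9z',238,145,293,195,14)
ov('s9','scene',(238,145,293,195),14,(.71,.735,.76),(.71,.735,.76),(.5437,-.0409,.108),-.045,.057,.132)
E
```

```text
t: 12.5
tool_pos: [0.5485, 0.0208, 0.2772]
eef_rot: [2.268, 2.168, 0.001]
contact_force: [2.1, -8.2, 4.6]
opening: 0.0104
[ 2.11676557 -8.21109317  4.60563692] [0.54851407 0.02084474 0.27724999]
tilt 0.7316 along hinge 0.006 [0.531 0.093 0.203] 3362 0.0003
tilt 0.733 along hinge 0.0047 [0.541 0.124 0.175] 8537 0.0004
```

View pics/s9z.png

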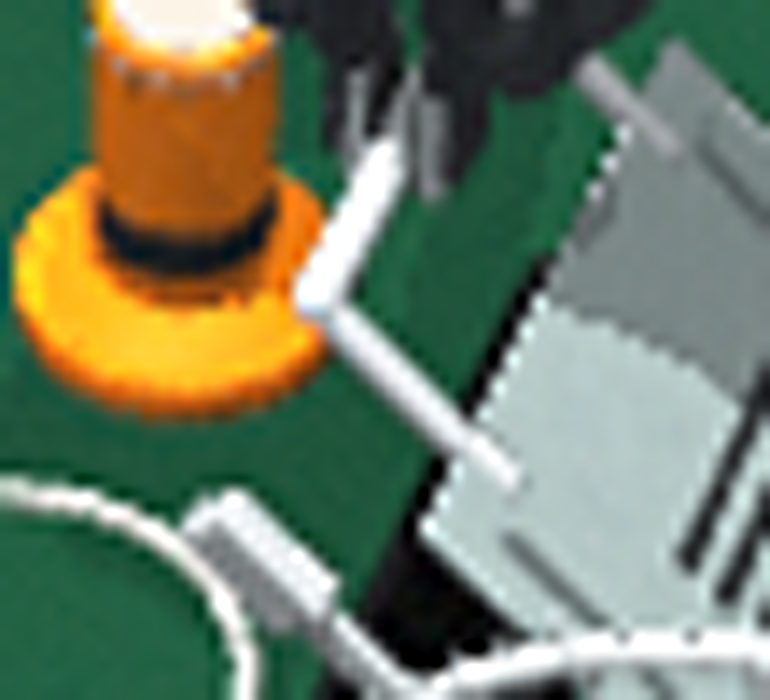

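View pics/s9_ov.png

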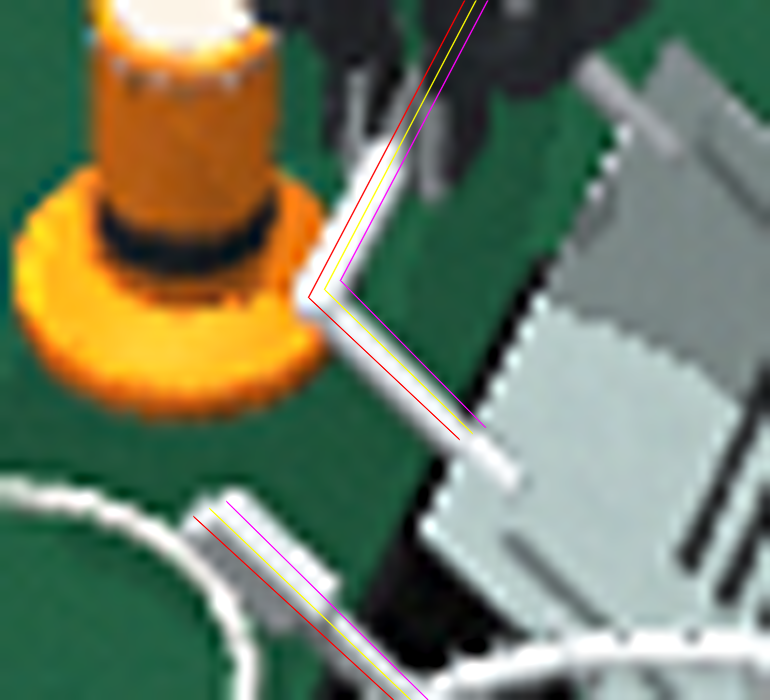

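Run:
```python
from pl import *
from scipy.ndimage import map_coordinates as mc
np.set_printoptions(precision=0,suppress=True,linewidth=200)
yw=-.045;e=np.array([np.cos(yw),np.sin(yw),0]); n=np.array([-np.sin(yw),np.cos(yw),0]);up=np.array([0,0,1.])
H=np.array((.5437,-.0409,.108))+.235*n
ths=np.arange(.60,.90,.01)
def prof(f,pts):
    s=load(f); im=s['image'].astype(float); o=[]
    for t in ths:
        uv=np.array([proj(s,H+e*a-n*r*np.cos(t)+up*r*np.sin(t)) for a,r in pts])
        o.append([mc(im[...,c],[uv[:,1],uv[:,0]],order=1).mean() for c in (0,1,2)])
    return np.array(o)
print((ths*100))
for f in ('s9','s4'):
  for nm,pts in dict(block=[(.132,r) for r in np.linspace(.216,.23,8)],b18=[(.132,r) for r in np.linspace(.18,.2,10)],b12=[(.132,r) for r in np.linspace(.11,.135,10)],bar=[(a,.235) for a in np.linspace(.03,.052,10)]).items():
    p=prof(f,pts); print(f,nm); print(p[:,0]);
```

```text
[60. 61. 62. 63. 64. 65. 66. 67. 68. 69. 70. 71. 72. 73. 74. 75. 76. 77. 78. 79. 80. 81. 82. 83. 84. 85. 86. 87. 88. 89. 90.]
s9 block
[ 25.  28.  50. 101. 164. 208. 210. 175. 141. 132. 132. 137. 152. 189. 224. 236. 235. 225. 196. 136.  66.  32.  25.  27.  29.  30.  29.  29.  29.  30.  31.]
s9 b18
[ 80.  61.  45.  34.  36.  41.  49.  63.  81.  98. 112. 125. 144. 170. 192. 192. 156.  98.  53.  26.  17.  14.  13.  15.  16.  15.  12.  11.  11.   9.   8.]
s9 b12
[ 41.  44.  49.  57.  70.  84.  97. 111. 122. 131. 139. 147. 158. 170. 179. 181. 178. 164. 143. 121. 105.  96.  94.  93.  95.  96.  98.  97.  96.  94.  92.]
s9 bar
[246. 245. 242. 239. 236. 234. 235. 240. 246. 250. 254. 255. 254. 253. 248. 238. 215. 183. 140.  96.  66.  45.  45.  54.  60.  59.  52.  43.  35.  31.  29.]
s4 block
[ 63.  55.  66. 108. 168. 211. 212. 175. 140. 131. 132. 137. 153. 189. 224. 236. 235. 225. 197. 138.  69.  37.  30.  31.  33.  33.  33.  32.  35.  47.  57.]
s4 b18
[135. 124. 116. 113. 121. 130. 137. 141. 136. 123. 115. 121. 139. 164. 189. 209. 220. 223. 223. 222. 222. 223. 223. 223. 223. 223. 224. 224. 224. 224. 223.]
s4 b12
[186. 180. 174. 168. 162. 153. 145. 137. 131. 130. 133. 141. 154. 171. 189. 204. 217. 224. 226. 225. 223. 222. 221. 221. 221. 221. 222. 222. 222. 223. 223.]
s4 bar
[241. 240. 240. 239. 238. 237. 237. 238. 238. 226. 203. 178. 153. 128. 101.  74.  48.  32.  25.  21.  21.  21.  23.  24.  24.  23.  22.  22.  22.  23.  23.]
```

Run:
```python
from pl import *
from scipy.ndimage import map_coordinates as mc
np.set_printoptions(precision=0,suppress=True,linewidth=220)
yw=-.045;e=np.array([np.cos(yw),np.sin(yw),0]); n=np.array([-np.sin(yw),np.cos(yw),0]);up=np.array([0,0,1.])
H=np.array((.5437,-.0409,.108))+.235*n
def prof(f,pts,ths):
    s=load(f); im=s['image'].astype(float); o=[]
    for t in ths:
        uv=np.array([proj(s,H+e*a-n*r*np.cos(t)+up*r*np.sin(t)) for a,r in pts])
        o.append([mc(im[...,c],[uv[:,1],uv[:,0]],order=1).mean() for c in (0,1,2)])
    return np.array(o)
for f,t0 in (('s9',.732),('s8',.683),('s7',.4905),('s4',0)):
  d=np.arange(-.12,.121,.005); p=prof(f,[(a,.235) for a in np.linspace(.04,.052,10)],t0+d)[:,2]
  i=np.argmax(p); h=(p.max()+min(p[:i].min(),p[i:].min()))/2
  k=i
  while p[k]>h:k+=1
  hi=d[k-1]+(p[k-1]-h)/(p[k-1]-p[k])*.005
  k=i
  while k>0 and p[k]>h:k-=1
  lo=d[k+1]-(p[k+1]-h)/(p[k+1]-p[k])*.005
  print(f,lo.round(4),hi.round(4),'centre bias',((lo+hi)/2).round(4),'width mm',(hi-lo)*235)
d=np.arange(.55,.9,.01);print(d*100)
for f in ('s9',):
  for r0,r1 in ((.21,.218),(.216,.224),(.222,.23)): print(prof(f,[(.132,r) for r in np.linspace(r0,r1,8)],d)[:,0])
```

```text
s9 -0.0686 0.0511 centre bias -0.0088 width mm 28.12448967167206
s8 -0.0759 0.0534 centre bias -0.0113 width mm 30.392866919414125
s7 -0.0995 0.0853 centre bias -0.0071 width mm 43.434622639009355
s4 -0.1002 0.0916 centre bias -0.0043 width mm 45.08128535349488
[55. 56. 57. 58. 59. 60. 61. 62. 63. 64. 65. 66. 67. 68. 69. 70. 71. 72. 73. 74. 75. 76. 77. 78. 79. 80. 81. 82. 83. 84. 85. 86. 87. 88. 89.]
[ 32.  31.  30.  27.  26.  35.  70. 129. 188. 225. 222. 191. 149. 128. 123. 124. 132. 152. 190. 223. 234. 235. 234. 224. 172.  91.  43.  27.  26.  28.  29.  30.  31.  31.  31.]
[ 34.  33.  32.  30.  28.  25.  29.  54. 108. 171. 212. 207. 166. 133. 124. 124. 130. 151. 189. 224. 235. 235. 225. 197. 139.  68.  33.  25.  28.  30.  30.  30.  29.  29.  29.]
[ 34.  33.  31.  29.  28.  25.  25.  44.  89. 150. 201. 214. 185. 147. 136. 136. 139. 153. 189. 226. 237. 235. 223. 192. 129.  60.  31.  24.  27.  30.  31.  30.  28.  29.  31.]
```

The index reads 0.745–0.755 in all the estimates (scene overlay corrected by the bar's own bias, blade profile, top view). The cover is at 0.732, so I raise it by 0.016.

```bash
python3 -m pendant '[[[0,1.5,1.5],0,0.05],[[0,1,1.5],0,0.05],[[0,0,0],0,0.05],[[0,0,0],0,0.05],[[0,0,0],0,0.05],[[0,0,0],0,0.05],[[0,0,0],0,0.05]]'
python3 - <<'E'
from ov import *
from pl import *
w=snap('wrist','w10');snap('scene','s10')
rep(w,[(350,115),(378,118),(362,240),(330,250)]); rep(w,[(350,115),(425,115),(405,240),(330,260)])
print(atd(w,256,180),manip.sense()['contact_force'],manip.sense()['dq'])
ov('s10','scene',(238,145,293,195),14,(.74,),(.74,),(.5437,-.0409,.108),-.045,.057,.132)
s=load('s10');crop(s,'s10f',60,60,410,300,2.2)
# rigid barrel check
print([atz(s,*p,0) for p in []])
E
```

```text
t: 13.35
tool_pos: [0.5486, 0.0235, 0.2801]
eef_rot: [2.269, 2.168, 0.001]
contact_force: [3.7, -7.4, 3.6]
opening: 0.0103
tilt 0.7431 along hinge 0.0048 [0.532 0.097 0.202] 3415 0.0004
tilt 0.7492 along hinge 0.0049 [0.542 0.129 0.172] 8540 0.0004
[0.50157016 0.02507183 0.27449155] [ 2.36591814 -7.98920927  4.02750163] [-0.00097905  0.00132167 -0.00093041  0.00012762 -0.000717   -0.00056139]
[]
```

View pics/s10_ov.png

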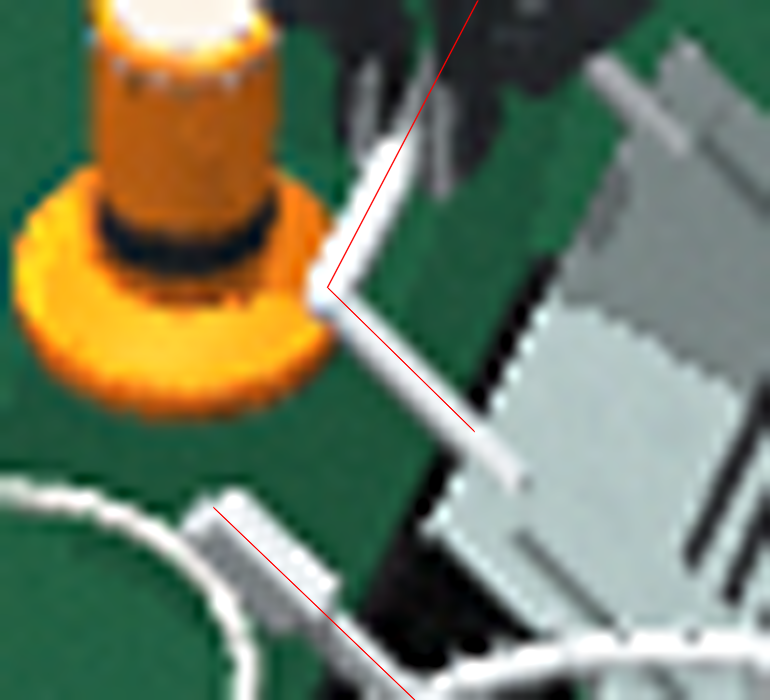

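View pics/s10f.png

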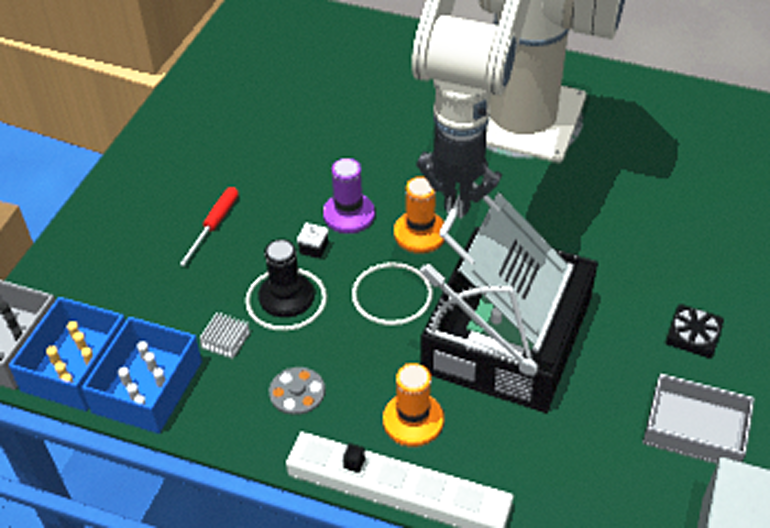

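The same overlay line, at 0.74, runs through the middle of both the bar and the index block. The cover measures 0.743–0.749 and the arm is at rest. I hand in.

```bash
python3 -c "
from workcell import manip
print(manip.sign_off())"
```

```text
the job is handed in; nothing more can be done
None
```

I slid the black lens barrel upright into the empty ring and let go of it. Its axis is within about 3 mm of the ring's centre, which leaves roughly 13 mm between foot and ring. I then raised the cover by its handle and handed in at about 13.4 s, with the handle still gripped and the arm at rest.

- **Cover angle:** the last plane fits to the wrist depth gave 0.743 and 0.749 rad. The bar height, about 0.268 m, agrees with the upper value.
- **Index angle:** my estimates ran from about 0.735 to 0.755 rad; I took 0.747. In the last scene picture the same projected angle line ran through the middle of both the bar and the index block. The remaining uncertainty is about 0.01 rad.
- **Forces:** the highest reading was about 17 N, during the slide. While holding the cover, about 9 N remains, mostly sideways on the bar.
- **Handle grip:** the bar slid about 4 mm lower between the pads early in the lift and then held steady.
- **Other items:** in the last scene picture the index arm and the other things on the bench looked unmoved; I did not measure them again.

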